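# Feed a strip under the drag spring of a dowelling jig

### The arm

A 7-joint arm with a two-finger parallel gripper is mounted at the origin on the work surface. World frame = base frame: x ahead of the robot, y to its left, z up, the work surface at z = 0. Lengths are in m, angles in degrees, forces in N, time in s.
With the tool pointing down it reaches from about 0.4 to 0.925 m from the base axis. Payload 5.6 kg.
Tool frame: the origin (TCP) lies on the centre line of the jaws, within the pads' length; the fingertips stand 11 mm ahead of it and the grasp point (between the pads) lies 8 mm behind it; z points along the fingers, y is the line along which they close (so a half turn about z gives the same grasp; the last joint's range is limited). The gripper opens to 85 mm and grips with 20 to 120 N. Pads are 22 mm wide; open, the fingers measure 114 mm over their backs; the gripper's body (76 mm by 85 mm) begins 54 mm behind the grasp point. The pads swing forward as they close: fully open they stand 13 mm farther back than shut.
Start: joints at [-2.464, 26.786, -0.665, 91.828, 0.344, 61.387, -3.226], TCP at [0.65, -0, 0.242] pointing down, gripper open.
Joint ranges: [-144.91, 144.91], [-17.63, 115.5], [-89.93, 88.59], [15.96, 139.68], [-74.01, 254.01], [8.47, 105.57], [-167.45, 167.45]. Speed limits (degrees/s): [147.25, 147.25, 180, 180, 180, 180, 180].

### API

Orientations are given as [roll, pitch, yaw] about the fixed x, y, z axes, in that order (R = Rz(yaw) Ry(pitch) Rx(roll)).
In Python, from station import r, imaging gives the robot as it stands.
- The arm moves only by the shell command python3 -m jog 'ROWS' [OPENING] [FORCE]. ROWS is JSON, a list of rows, each an object of numbers: "tx", "ty", "tz": the shift along the tool's x, y, z in m; "yaw": the turn about the tool's z in degrees. A call has 1 to 12 rows; each row shifts and turns the commanded pose from where the row before left it, along the tool's axes as they then stand; what a row does not reach is not made up. A row lasts 1/8 s, in which the tool goes at most 62.5 mm and 10.7 degrees, less where a joint would pass 70% of its speed; a pose out of reach is approached as far as the arm can. A call is refused whole if a number of a shift passes 0.0625 or a number of a turn 10.7, either way. A call with a gripper value outside its range is refused whole. OPENING is the closure, from -1 (fully open) to 1 (shut), set as the call begins (- or left out, the last holds). The fingers move at their own pace and stop on an object; FORCE is the grip in N (left out, the last holds). Time passes only in rows, so rows that do not move let the fingers close. It gives the time, the measured TCP pose, the force, the opening and the grip force at its end, in the units of the state.
- r.observe(): the state, without advancing time (a new reading comes with each control period).
- imaging.grab_frame(name): name is "scene" or "side" or "wrist"; returns a dict with "pixels" (420x560x3 uint8, red, green, blue), "camera_matrix" (3x3 intrinsics, pixels), "k1" (the pictures are not rectified: a ray, as slopes to the right and down, at radius r is drawn at 1 + k1 r^2 times it, then the intrinsics apply), "T" (4x4, takes a point from camera to world coordinates). Camera axes: x right, y down, z forward; pixel columns grow to the right and rows downward; lengths in m; the calibration is good to about 2 mm. A picture is of the moment at which its call begins. There is no depth.
- r.close_job(): hands the job in; it is judged then, once.
The state is a dict: "t": time; "joint_positions": joint angles; "qvel": joint speeds; "joint_efforts": joint torques, N m; "position": TCP position; "tcp_rot": TCP orientation; "ft_force": force on the tool from outside, world axes, zero at the start; "ft_torque": the same for the moment, N m; "grip_width": opening from 0.0 (shut) to 1.0 (fully open); "finger_force": force on a finger pad.
Only numpy, scipy, OpenCV 4.12 (cv2) and the standard library are available. Lean on these libraries where they do the work, as an engineer would, in place of code of your own. Each camera call takes 0.05 s, during which the arm holds its last target. There are 200 camera calls.

### The job

With the fingertips on top of the laminated wooden strip, in the open stretch between the jig's dark wooden cover and its steel drag spring, press down hard and slide the strip along its channel until its front end has passed under the spring and is fully home against the steel end stop. Only press and push the strip, never lift it, and move clear of it when it is home. Leave the glue bottle, the cup, the offcut and the clamp beside the jig where they are.

Things in the scene. Friction and masses are not known exactly. Their poses are not given: they have to be found in the camera images.
- jig: Dowelling jig fixed to the bench, 470 x 130 mm. Origin: on the bench, middle of the channel. x: feed direction along the channel to the end stop; y across; z up. White bed, top at z 12 mm. Wooden fences at both sides of the strip, inner faces y +-21 mm, 24 mm wide, tops z 30 mm (2 mm below the strip's top). Fingers have room from x -65 to 99 mm, between cover and spring posts.
- cover_edge (a point): Middle of the top front edge of the jig's dark wooden cover: at x -65 mm of the jig, 48 mm above the bench. The cover is 86 mm wide, reaches back to x -212 mm and is closed behind: it hides the strip's rear end, which cannot be reached.
- strip_top (a point): Loose hardwood strip, light with two thin dark lines along it, 300 x 40 x 20 mm, about 0.17 kg, lying in the channel, rear part under the cover. Point: centre of its upper face, 32 mm above the bench; x along the feed, z up. Must travel 65 to 95 mm; home at x 60 mm of the jig. Slides on a waxed bed (friction 0.15; fingertips 0.7 or more); passing the spring takes about 12 to 20 N of press, else the fingers slip: then stroke again.
- strip_front (a point): Middle of the top edge of the strip's front end, 150 mm ahead of strip_top along its x axis. Home when it meets the end stop.
- stop_face (a point): Steel end stop: this point is on its face, middle, at the height of the strip's top (x 210 mm, z 32 mm of the jig). The stop is 90 mm wide, its top 46 mm above the bench.
- leaf_pin (a point): Middle of the drag spring's cross pin (7 mm thick, along the jig's y), at x 107 mm, z 46 mm of the jig. Two steel posts at y +-49 mm carry it: x 99 to 115 mm, tops 56 mm above the bench.
- leaf (a joint): Drag spring: polished steel blade, 34 mm wide, slanting down along the feed (16 degrees) from its pin to a rolled lip. Value: angle it is lifted, rad; 0 at rest, about 0.10 with the strip under the lip. Presses with about 4 N at first, 7 N on the strip. The strip's front first meets it at about x 153 mm of the jig.
- leaf_lip (a point): Underside of the drag spring's rolled lip, at its middle; at rest 25 mm above the bench, that is 7 mm lower than the strip's top.
- glue: Bystander: yellow glue bottle, 56 mm diameter, 130 mm high, standing on the bench beside the jig. Origin: centre of its underside.
- dowel_cup: Bystander: grey cup, 70 mm across, 70 mm high. Origin: centre of its underside.
- offcut: Bystander: dark wooden offcut 75 x 45 x 32 mm. Origin: centre of its underside.
- clamp: Bystander: red and black bar clamp lying flat, about 260 x 85 mm, 28 mm high, on the side of the jig nearer the robot. Origin: under the middle of its steel bar.

How it is judged:
By the outcome, as a careful person would: the job done as asked, in the order asked, and still so for the second after the job is handed in, with the robot touching nothing.
It also fails if it takes over 42 s, if anything falls off the work surface, if the arm or the gripper's body presses on something with over 40 N, if the wrist force passes 120 N, or if a joint passes its speed limit or range.

## Working session

There is one attempt and no reset: what is moved stays moved. The work goes in short steps, Python scripts to look and compute and a shell command to move; the robot and the scene stay as the last step left them, time stands still between calls to the robot, and variables do not carry over. Pictures are saved under pics/ and viewed, at most 10 in all, crops included, and the job is handed in when it is done.

```bash
mkdir -p pics; cat > h.py <<'E'
import numpy as np, cv2
from station import r, imaging
def grab(n,save=None):
    f=imaging.grab_frame(n)
    if save: cv2.imwrite('pics/'+save,f['pixels'][:,:,::-1])
    return f
def ray(f,u,v):
    K=np.array(f['camera_matrix']);T=np.array(f['T']);k=f['k1']
    d=cv2.undistortPoints(np.array([[[u,v]]],float),K,np.array([k,0,0,0.]))[0,0]
    return T[:3,3],T[:3,:3]@np.array([d[0],d[1],1])
def plane(f,u,v,z):
    o,d=ray(f,u,v); return o+d*(z-o[2])/d[2]
def proj(f,p):
    K=np.array(f['camera_matrix']);T=np.linalg.inv(np.array(f['T']))
    return cv2.projectPoints(np.array([p],float),cv2.Rodrigues(T[:3,:3])[0],T[:3,3],K,np.array([f['k1'],0,0,0.]))[0][0,0]
E
python3 - <<'E'
from h import *
a=grab('scene','scene1.png');b=grab('side','side1.png')
for f in(a,b):print(np.array(f['T']).round(3).tolist())
s=r.observe();print(s['t'],s['position'],s['tcp_rot'],s['grip_width'])
E
```

```text
[[0.561, 0.701, -0.439, 1.014], [0.828, -0.481, 0.289, -0.218], [-0.009, -0.526, -0.851, 0.867], [0.0, 0.0, 0.0, 1.0]]
[[0.84, -0.307, 0.447, 0.166], [-0.542, -0.475, 0.693, -0.641], [-0.0, -0.824, -0.566, 0.618], [0.0, 0.0, 0.0, 1.0]]
0.1 [ 6.49519836e-01 -7.29332789e-05  2.41423147e-01] [-1.79909014e+02  6.09236299e-03  8.99952426e+01] 1.0021691908774837
```

View pics/scene1.png

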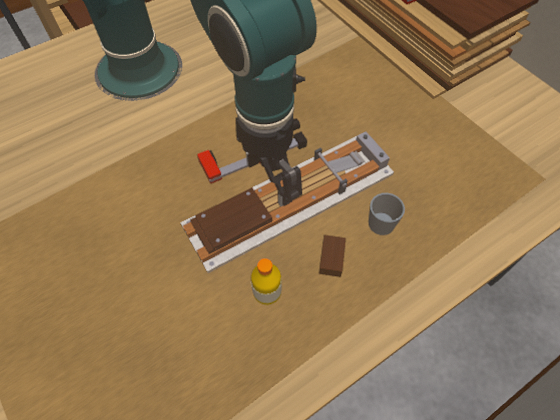

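View pics/side1.png

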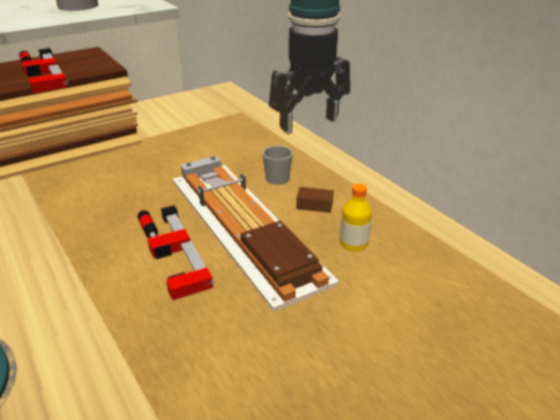

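The scene picture shows the jig running from the cover at (230,218) to the end stop at (373,150), with the pin at about (330,170). In the side view the cover is at (282,252) and the stop at (202,168). I'll enlarge both.

```bash
python3 - <<'E'
import cv2
a=cv2.imread('pics/scene1.png')[125:275,175:400];b=cv2.imread('pics/side1.png')[150:305,165:345]
cv2.imwrite('pics/sc.png',cv2.resize(a,(788,525),interpolation=3));cv2.imwrite('pics/sd.png',cv2.resize(b,(630,542),interpolation=3))
E
```

```text
(no output)
```

View pics/sc.png

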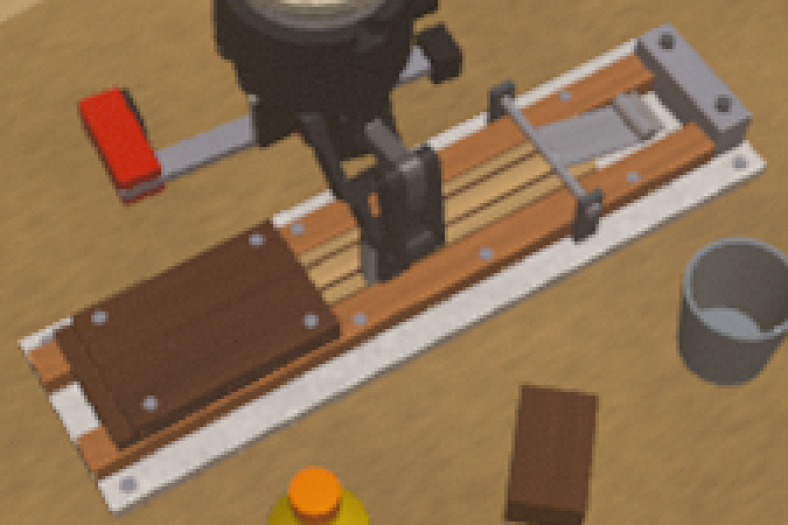

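View pics/sd.png

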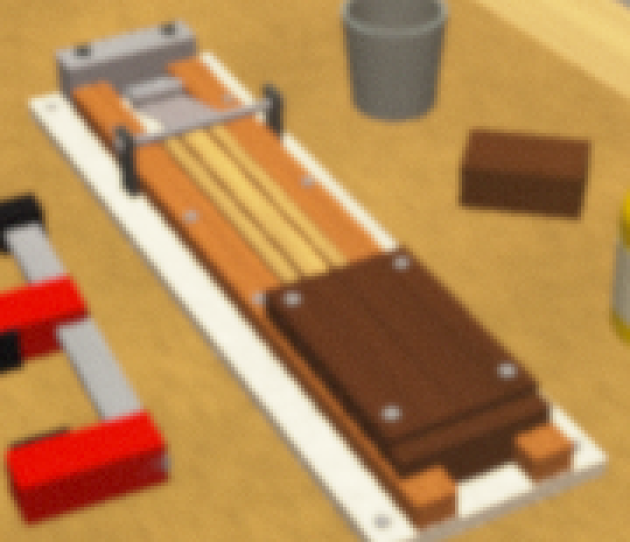

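The scene crop shows the cover's front edge from (272,222) to (338,325), the pin from (510,98) to (590,198) and the stop's inner top edge from (638,42) to (713,140). In the side crop the cover's front edge runs from (268,297) to (400,248) and the pin from (133,140) to (270,102). The strip's front end is just under the pin.

```bash
python3 - <<'E'
from h import *
a=grab('scene');b=grab('side')
S=lambda u,v,z:plane(a,175+u/3.5,125+v/3.5,z)
D=lambda u,v,z:plane(b,165+u/3.5,150+v/3.5,z)
ce=[(S(272,222,.048)+S(338,325,.048))/2,(D(268,297,.048)+D(400,248,.048))/2]
pin=[(S(510,98,.046)+S(590,198,.046))/2,(D(133,140,.046)+D(270,102,.046))/2]
st=[(S(638,42,.046)+S(713,140,.046))/2]
print('cover',np.round(ce,4).tolist(),'pin',np.round(pin,4).tolist(),'stop',np.round(st,4).tolist())
c=np.mean(ce,0)[:2];p=np.mean(pin,0)[:2];s=st[0][:2]
for n,d in(('c-p',p-c),('c-s',s-c)):print(n,np.linalg.norm(d),np.degrees(np.arctan2(d[1],d[0])))
# bed long edge direction (scene)
e=S(765,163,.012)-S(115,512,.012);print('edge',np.linalg.norm(e),np.degrees(np.arctan2(e[1],e[0])))
# strip front: visible corner in scene
print('front',S(596,165,.032))
E
```

```text
cover [[0.5699, 0.0294, 0.048], [0.5643, 0.0242, 0.048]] pin [[0.578, 0.2069, 0.046], [0.5793, 0.2021, 0.046]] stop [[0.5878, 0.3005, 0.046]]
c-p 0.17810360391893146 86.28032645940797
c-s 0.2745334519696619 85.6846930003574
edge 0.4684926024381091 86.92981033300455
front [0.59853997 0.2299754  0.032     ]
```

```bash
python3 -m jog '[{"tx":0.0106,"ty":-0.016,"tz":0.027},{"tx":0.0106,"ty":-0.016,"tz":0.027},{"tx":0.0106,"ty":-0.016,"tz":0.027},{"tx":0.0106,"ty":-0.016,"tz":0.027},{"tx":0.0106,"ty":-0.016,"tz":0.027},{"yaw":3.7},{},{}]' 1
python3 - <<'E'
from h import *
s=r.observe();print(s['t'],s['position'],s['tcp_rot'],s['grip_width'],s['ft_force'])
f=grab('wrist','w1.png')
o=np.array([.572,.093]);F=np.array([np.cos(np.radians(86.3)),np.sin(np.radians(86.3))]);L=np.array([-F[1],F[0]])
for n,(x,y,z) in dict(cover=(-65,0,48),pin=(107,0,46),stop=(210,0,32),sl=(50,20,32),sr=(50,-20,32),front=(135,0,32)).items():
    print(n,proj(f,[*(o+F*x/1e3+L*y/1e3),z/1e3]).round(1))
E
```

```text
0.2 [ 6.49668105e-01 -6.95749445e-05  2.41675027e-01] [-1.79934072e+02  5.53631872e-03  8.99964402e+01] 0.9985112852226997 [ 0.03940333  0.64564576 -0.42841513]
cover [184.6 156.9]
pin [185.7 -62. ]
stop [ 194.1 -193.4]
sl [165.4  18. ]
sr [212.4  20.3]
front [190.5 -92.8]invalid input at $[0]: expected keys tx, ty, tz, yaw
```

View pics/w1.png

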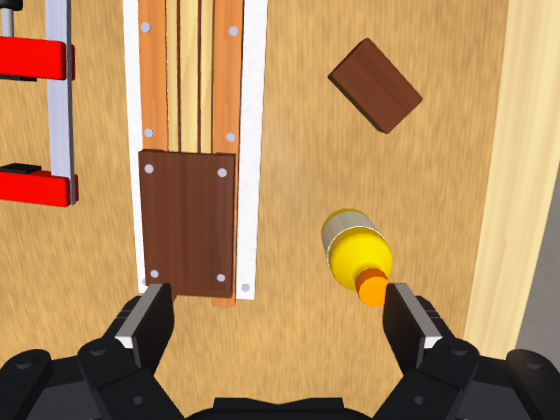

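The wrist view shows the cover's front edge from (138,151) to (236,154), with the strip between x 167 and 212 near the top. That confirms the pose to about 3 mm and puts the jig origin near (0.573, 0.0965). The jog call was refused because every row needs all four keys.

```bash
python3 -m jog '[{"tx":0.0113,"ty":-0.016,"tz":0.027,"yaw":0},{"tx":0.0113,"ty":-0.016,"tz":0.027,"yaw":0},{"tx":0.0113,"ty":-0.016,"tz":0.027,"yaw":0},{"tx":0.0113,"ty":-0.016,"tz":0.027,"yaw":0},{"tx":0.0113,"ty":-0.016,"tz":0.027,"yaw":0},{"tx":0,"ty":0,"tz":0,"yaw":3.7},{"tx":0,"ty":0,"tz":0,"yaw":0},{"tx":0,"ty":0,"tz":0,"yaw":0}]' 1
python3 - <<'E'
from h import *
f=grab('wrist','w2.png')
o=np.array([.573,.0965]);F=np.array([np.cos(np.radians(86.3)),np.sin(np.radians(86.3))]);L=np.array([-F[1],F[0]])
for n,(x,y,z) in dict(pinl=(107,40,46),pinr=(107,-40,46),stop=(210,0,32),sl=(60,20,32),sr=(60,-20,32),front=(135,0,32)).items():
    print(n,proj(f,[*(o+F*x/1e3+L*y/1e3),z/1e3]).round(1))
E
```

```text
t: 1.25
position: [0.5705, 0.0563, 0.1077]
tcp_rot: [179.9, -0.0, 86.3]
ft_force: [-0.6, -0.7, 0.8]
grip_width: -0.003
finger_force: 0.0
pinl [188.4 -53.9]
pinr [362.8 -54.1]
stop [ 275.5 -266.3]
sl [237.6  55.6]
sr [314.3  55.5]
front [ 275.6 -107. ]
```

View pics/w2.png

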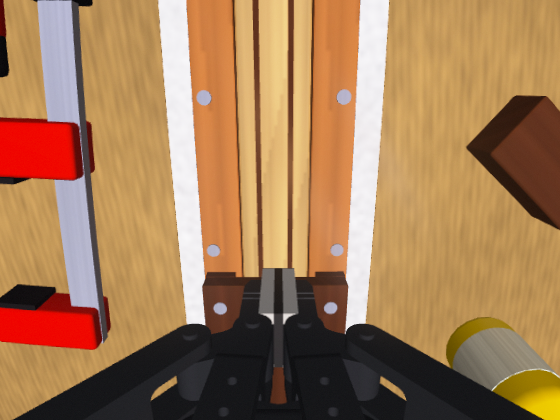

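Wrist view: the strip (x about 235 to 311) runs straight up the picture, centred under the shut fingertips at (278,290). The cover's front edge is at row 273. Now I descend to just above the strip.

```bash
python3 -m jog '[{"tx":0.005,"ty":-0.001,"tz":0.02,"yaw":0},{"tx":0,"ty":0,"tz":0.02,"yaw":0},{"tx":0,"ty":0,"tz":0.02,"yaw":0},{"tx":0,"ty":0,"tz":0.003,"yaw":0},{"tx":0,"ty":0,"tz":0.002,"yaw":0},{"tx":0,"ty":0,"tz":0.001,"yaw":0},{"tx":0,"ty":0,"tz":0,"yaw":0}]'
```

```text
t: 2.17
position: [0.5689, 0.0612, 0.0431]
tcp_rot: [-179.9, 0.0, 86.3]
ft_force: [-6.1, -0.7, 13.1]
grip_width: 0.001
finger_force: 6.4
```

```bash
python3 -m jog '[{"tx":0,"ty":0,"tz":0.001,"yaw":0},{"tx":0,"ty":0,"tz":0.0007,"yaw":0},{"tx":0.003,"ty":0,"tz":0,"yaw":0},{"tx":0.004,"ty":0,"tz":0,"yaw":0},{"tx":0.004,"ty":0,"tz":0,"yaw":0},{"tx":0.004,"ty":0,"tz":0,"yaw":0},{"tx":0.004,"ty":0,"tz":0,"yaw":0},{"tx":0.004,"ty":0,"tz":0,"yaw":0},{"tx":0.004,"ty":0,"tz":0,"yaw":0},{"tx":0.003,"ty":0,"tz":0,"yaw":0}]'
```

```text
t: 3.42
position: [0.5703, 0.0799, 0.043]
tcp_rot: [-179.8, 0.7, 85.9]
ft_force: [-13.7, -25.3, 33.4]
grip_width: 0.001
finger_force: 17.0
```

```bash
python3 -m jog '[{"tx":0,"ty":-0.001,"tz":0,"yaw":0},{"tx":0,"ty":0,"tz":0,"yaw":0}]'; python3 - <<'E'
from h import *
a=grab('scene')['pixels'];b=grab('side')['pixels'];w=grab('wrist')['pixels']
im=np.zeros((600,800,3),np.uint8)
im[:300,:450]=cv2.resize(a[125:225,250:400],(450,300),interpolation=3)
im[300:,:400]=cv2.resize(b[150:225,165:265],(400,300),interpolation=3)
im[:300,450:]=cv2.resize(w[:,:],(350,262),interpolation=3)[:262].copy().repeat(1,0) if False else cv2.copyMakeBorder(cv2.resize(w,(350,262)),0,38,0,0,0)
cv2.imwrite('pics/m1.png',im[:,:,::-1])
E
```

```text
t: 3.68
position: [0.5703, 0.0809, 0.043]
tcp_rot: [-179.9, 0.6, 85.9]
ft_force: [-10.6, -22.3, 30.2]
grip_width: -0.005
finger_force: 15.1
```

View pics/m1.png

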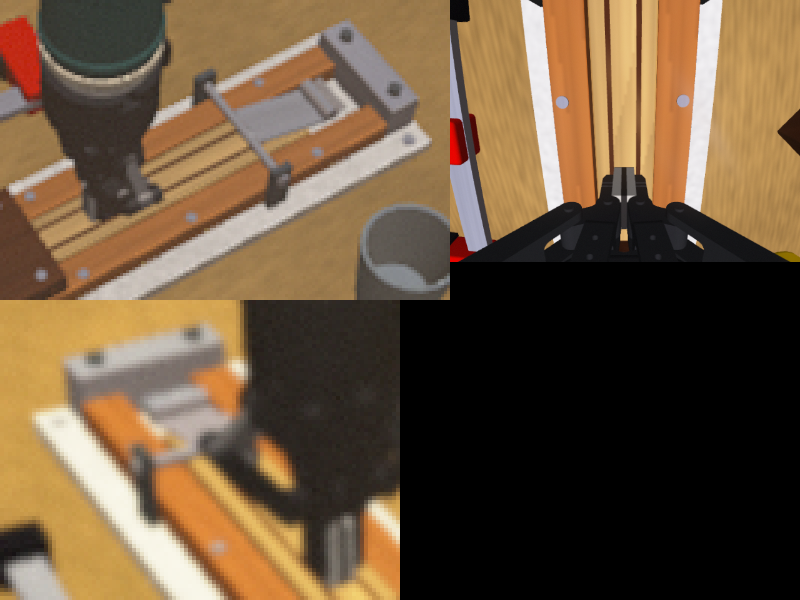

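The fingers sit on the strip just ahead of the cover, with the spring, posts and stop untouched. In the side view a patch of light strip shows ahead of the pin at about (175,440), so the front is at or near the blade. I'll keep pushing with a little more press.

```bash
python3 -m jog '[{"tx":0.003,"ty":0,"tz":0.0005,"yaw":0},{"tx":0.004,"ty":0,"tz":0,"yaw":0},{"tx":0.004,"ty":0,"tz":0,"yaw":0},{"tx":0.004,"ty":0,"tz":0,"yaw":0},{"tx":0.004,"ty":0,"tz":0,"yaw":0}]'; python3 -m jog '[{"tx":0.004,"ty":0,"tz":0,"yaw":0},{"tx":0.004,"ty":0,"tz":0,"yaw":0},{"tx":0.004,"ty":0,"tz":0,"yaw":0},{"tx":0.004,"ty":0,"tz":0,"yaw":0}]'
```

```text
t: 4.45
position: [0.5713, 0.0981, 0.0429]
tcp_rot: [-179.8, 0.8, 85.9]
ft_force: [-13.2, -25.3, 36.8]
grip_width: 0.0
finger_force: 18.3
t: 4.95
position: [0.5723, 0.1146, 0.043]
tcp_rot: [-179.8, 0.8, 85.9]
ft_force: [-13.1, -25.6, 36.8]
grip_width: -0.005
finger_force: 18.4
```

```bash
python3 - <<'E'
from h import *
fa=grab('scene','s3.png');fb=grab('side','d3.png');a=fa['pixels'];b=fb['pixels']
o=np.array([.573,.0965]);F=np.array([np.cos(np.radians(86.3)),np.sin(np.radians(86.3))]);L=np.array([-F[1],F[0]])
for x in(107,150,180,210):
  for y in(-20,20):
    P=[*(o+F*x/1e3+L*y/1e3),.032];p=proj(fa,P);q=proj(fb,P)
    print(x,y,((p-[315,125])*8).round(),((q-[170,150])*8).round()+[0,0])
im=np.zeros((600,760,3),np.uint8)
im[:600,:760]=cv2.copyMakeBorder(cv2.resize(a[125:200,315:410],None,fx=8,fy=8,interpolation=2),0,0,0,0,0)
cv2.imwrite('pics/m2.png',im[:,:,::-1])
E
```

```text
107 -20 [165. 428.] [494. 299.]
107 20 [ 85. 326.] [357. 337.]
150 -20 [294. 362.] [428. 227.]
150 20 [212. 263.] [294. 264.]
180 -20 [382. 317.] [384. 179.]
180 20 [299. 220.] [252. 215.]
210 -20 [469. 273.] [341. 133.]
210 20 [385. 177.] [211. 167.]
```

View pics/m2.png

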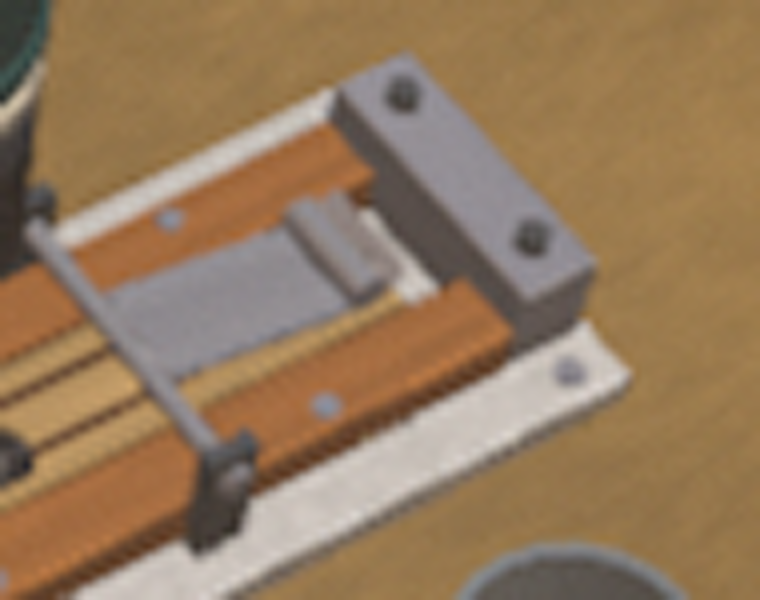

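The enlarged scene shows the strip has followed the fingers. Its front corner is near (405,295), about x 187 mm of the jig, already at the lip, with bare white bed left before the stop. About 23 mm remain.

```bash
python3 -m jog '[{"tx":0.004,"ty":0,"tz":0,"yaw":0},{"tx":0.004,"ty":0,"tz":0,"yaw":0},{"tx":0.004,"ty":0,"tz":0,"yaw":0},{"tx":0.004,"ty":0,"tz":0,"yaw":0}]';python3 -m jog '[{"tx":0.003,"ty":0,"tz":0,"yaw":0},{"tx":0.003,"ty":0,"tz":0,"yaw":0},{"tx":0.003,"ty":0,"tz":0,"yaw":0}]'; python3 - <<'E'
from h import *
fa=grab('scene','s4.png');a=fa['pixels']
cv2.imwrite('pics/m3.png',cv2.resize(a[125:200,315:410],None,fx=8,fy=8,interpolation=2)[:,:,::-1])
E
```

```text
t: 5.55
position: [0.5732, 0.1304, 0.0429]
tcp_rot: [-179.8, 0.8, 85.9]
ft_force: [-13.2, -26.1, 37.0]
grip_width: 0.001
finger_force: 18.8
t: 5.92
position: [0.5735, 0.1347, 0.0429]
tcp_rot: [-179.7, 1.1, 85.8]
ft_force: [-14.8, -38.0, 42.2]
grip_width: -0.004
finger_force: 21.6
```

View pics/m3.png

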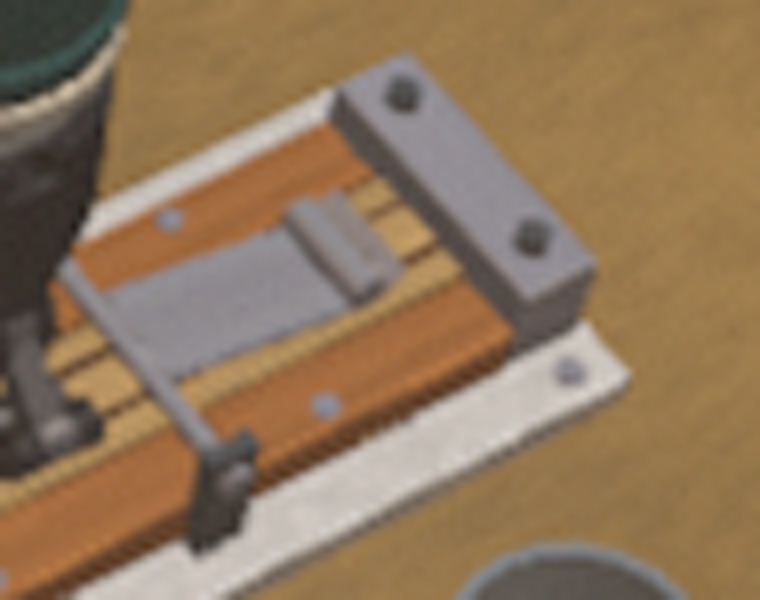

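The strip is home. Its face runs up to the stop with no white gap, and the push force jumped from 26 to 38 N while the advance stalled. Now I lift straight off.

```bash
python3 -m jog '[{"tx":0,"ty":0,"tz":-0.002,"yaw":0},{"tx":0,"ty":0,"tz":-0.003,"yaw":0},{"tx":0,"ty":0,"tz":-0.01,"yaw":0},{"tx":0,"ty":0,"tz":-0.02,"yaw":0},{"tx":0,"ty":0,"tz":-0.03,"yaw":0},{"tx":0,"ty":0,"tz":-0.03,"yaw":0},{"tx":0,"ty":0,"tz":-0.03,"yaw":0},{"tx":0,"ty":0,"tz":0,"yaw":0},{"tx":0,"ty":0,"tz":0,"yaw":0}]'; python3 - <<'E'
from h import *
a=grab('scene','s5.png')['pixels'];w=grab('wrist')['pixels']
im=np.zeros((600,760,3),np.uint8)
im[:400,:506]=cv2.resize(a[125:200,315:410],(506,400),interpolation=2)
im[:200,506:]=cv2.resize(a,(254,200));im[210:400,506:]=cv2.resize(w,(254,190))
cv2.imwrite('pics/m4.png',im[:400,:,::-1])
E
```

```text
t: 7.1
position: [0.5739, 0.1517, 0.1643]
tcp_rot: [180.0, -0.0, 86.3]
ft_force: [0.3, -0.5, 0.1]
grip_width: -0.003
finger_force: 0.0
```

View pics/m4.png

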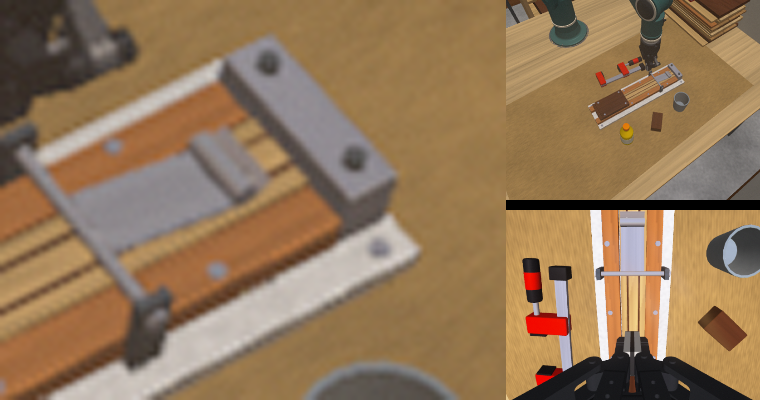

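The strip is still against the stop, at about (310,190) in the enlarged view. The gripper is clear with no contact force, and the bystanders have not moved.

```bash
python3 -c "
from station import r
print(r.close_job())"
```

```text
the job is handed in; nothing more can be done
None
```

The strip is fully home against the end stop after one pressed stroke of about 73 mm; the gripper is clear, nothing beside the jig was disturbed, and the job is handed in at about 7 s.

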